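Set the hob's heat selector to level 5 and start it

TASK

On the counter stands a portable hob with a pan on it. With a fingertip, push its heat selector round click by click until it rests at level 5 (the fifth mark clockwise after the red off dot), then press the green start button fully down and let it come up again; do not press the button before the selector is at 5. Use a light touch: push, never pinch or grip the selector, and leave the pan and the other kitchen things where they are.

Things in the scene. Friction and masses are not known exactly. Their poses are not given: they have to be found in the camera images.
- hob: White portable hob, 380 (its x) by 300 (its y) by 60 mm high, fixed to the counter. Origin: centre of its underside; x points from the user's side towards the pan, y to the user's left, z up. Its front 100 mm (at -x) is a grey control strip with the selector and the green button; behind it is black cooking glass. Turned up to 0.4 rad either way.
- dial_axis (a point): Point on the selector's vertical axis at the hob's top surface (60 mm up), at x -135, y +45 mm in the hob. Marks lie round it 35 to 47 mm out: a red dot (off), then clockwise every 30 degrees nine black strokes that grow longer, levels 1 to 9. Off lies 150 degrees counter-clockwise (from above) of the hob's x, level 5 exactly along the hob's x, straight away from the user.
- dial (a joint): Angle of the selector, rad, growing clockwise from above: 0 off, 0.5236 (30 degrees) per click, level 5 at 2.618, stops at off and at level 9 (4.712). Starts between off and level 3. A sprung detent (about 0.04 N m, 2 N at the pointer's end) holds it at each level; pushed more than half way (15 degrees) it snaps on to the next level by itself and stays.
- dial_tip (a point): Pointer end of the selector's bar, at its top: 34 mm from the axis, 34 mm above the hob's surface. The knob is an aluminium disc of 60 mm diameter, top 9 mm above the hob's surface, with an upright black bar on it 56 mm long, 14 mm wide; a white line marks the pointer end (the other end is 22 mm from the axis). Push the bar's side; nothing else stands on the hob within 75 mm of the axis.
- start (a joint): Travel of the green start button, m: 0 up, 0.006 fully down. A spring returns it; fully down takes 5 N.
- start_top (a point): Centre of the top of the green round start button, 28 mm across, in a grey housing; 125 mm to the user's right (-y of the hob) of the selector's axis. Press straight down.
- pan: Dark pan with a black handle, loose on the cooking glass: 184 mm across, 45 mm high, rim about 110 mm from the selector's axis, the handle reaching 220 mm from its centre and rising to 66 mm above the glass, on the far half of the pan. Origin: centre of its underside; x along the handle. To be left alone.
- shaker: White salt shaker, 44 mm across, 75 mm high, loose, beside the hob's left side; origin under its centre. To be left alone.
- spice: Amber spice jar with an orange cap, 44 mm across, 85 mm high, loose beside the hob's left side; origin under its centre. To be left alone.
- mug: Blue mug, 76 mm across, 90 mm high, handle at its +y, loose beside the hob's right side; origin under its centre. To be left alone.
- bowl: White bowl, 110 mm across, 50 mm high, loose at the hob's right side; origin under its centre. To be left alone.
- spatula: Spatula with a wooden handle, 260 mm long, lying loose to the left of the hob; x along its length. To be left alone.

How it is judged:
By the outcome, as a careful person would: the job done as asked, in the order asked, and still so for the second after the job is handed in, with the robot touching nothing.
It also fails if it takes over 51 s, if anything falls off the work surface, if the arm or the gripper's body presses on something with over 40 N, if the wrist force passes 120 N, or if a joint passes its speed limit or range.

ROBOT

A 6-joint arm with a two-finger parallel gripper is mounted at the origin on the work surface. World frame = base frame: x ahead of the robot, y to its left, z up, the work surface at z = 0. Lengths are in m, angles in rad, forces in N, time in s.
With the tool pointing down it reaches from about 0.375 to 0.975 m from the base axis. Payload 3.8 kg.
Tool frame: the origin (TCP) lies midway between the tips of the shut fingers; the grasp point (between the pads) lies 19 mm behind it; z points along the fingers, y is the direction in which the jaws open and shut (so a half turn about z gives the same grasp; the last joint's range is limited). The gripper opens to 85 mm and grips with 20 to 120 N. Pads are 22 mm wide; open, the fingers measure 114 mm over their backs; the gripper's body (76 mm by 85 mm) begins 54 mm behind the grasp point. The pads swing forward as they close: fully open they stand 13 mm farther back than shut.
Start: joints at [-1.186, 0.264, 1.604, -0, 1.274, -0.037], TCP at [0.276, -0.616, 0.231] pointing down, gripper open.
Joint ranges: [-2.63, 2.63], [-0.94, 2.18], [0.31, 2.57], [-1.31, 4.45], [0, 2.66], [-2.55, 2.55]. Speed limits (rad/s): [2.57, 2.57, 3.14, 3.14, 3.14, 3.14].

INTERFACE

Orientations are given as a rotation vector (axis times angle).
In Python, from workcell import bot gives the robot as it stands.
- The arm moves only by the tool arm_command, never from a script. Its argument "targets" is text: rows parted by semicolons, each of 7 numbers parted by spaces: the shift along the tool's x, y, z in mm, then the turn, a rotation vector about the tool's x, y, z in degrees, then the opening, from 0 (shut) to 1 (fully open). A call has 1 to 10 rows; each row is the pose to reach, as a shift and turn from the pose commanded when the call began, along the tool's axes at that moment; what a row does not reach only later rows make up. A row lasts 1/12 s, in which the tool goes at most 41.7 mm and 7.16 degrees, less where a joint would pass 70% of its speed; a pose out of reach is approached as far as the arm can. A call with a gripper value outside its range is refused whole. The fingers move at their own pace and stop on an object; "newtons" is the grip in N (left out, the last holds). Time passes only in rows, so rows that repeat a pose let the fingers close. It gives the time, the measured TCP pose, the force and the opening at its end, in the units of the state.
- bot.read_state(): the state, without advancing time (a new reading comes with each control period).
- bot.read_camera(name): name is "side" or "top" or "wrist"; returns (picture, depth): 400x640x3 uint8, blue, green, red; 400x640 float32, m along the optical axis (not along the pixel's ray), 0 where there is no reading.
- bot.camera_params(name): a dict with "fov_y" (degrees; the focal length in pixels is half the picture's height over the tangent of half this angle, whatever the lens; pixels are square), "cx", "cy" (the principal point, pixels), "xyz" and "rotation" of the camera in the world; the wrist camera has in their place "T_tool_cam" (4x4, takes a point from camera to tool coordinates, whose origin is the TCP and whose axes are the flange's). Camera axes: x right, y up, looking along -z (the intrinsics and any distortion apply to the point x, -y, -z); pixel columns grow to the right and rows downward; lengths in m; the calibration is good to about 2 mm. A picture is of the moment at which its call begins: read the wrist's pose just before it. camera_params takes no time and is no camera call.
- bot.finish_job(): hands the job in, once; it reports no verdict.
The state is a dict: "time": time; "q": joint angles; "joint_vel": joint speeds; "joint_torque": joint torques, N m; "tool_pos": TCP position; "tcp_rot": TCP orientation; "wrist_force": force on the tool from outside, world axes, zero at the start; "torque": the same for the moment, N m; "width": opening from 0.0 (shut) to 1.0 (fully open).
Only numpy, scipy, OpenCV 4.12 (cv2) and the standard library are available. Lean on these libraries where they do the work, as an engineer would, in place of code of your own. Each camera call takes 0.05 s, during which the arm holds its last target.

## Working session

There is one attempt and no reset: what is moved stays moved. The work goes in short steps, Python scripts to look and compute and a tool call to move; the robot and the scene stay as the last step left them, time stands still between calls to the robot, and variables do not carry over. Pictures are saved under pics/ and viewed, and the job is handed in when it is done.

Besides the shell and the picture viewer there is one more tool, called after "Request:" as a command line: name --argument value ..., lists and objects as JSON in quotes. arm_command: Moves the arm, as the interface text tells. Its arguments: {"type":"object","properties":{"targets":{"type":"string"},"newtons":{"type":"number"}},"required":["targets"]}

```bash
ls; mkdir -p pics
python3 - <<'E'
from workcell import bot
import cv2
s=bot.read_state();print(s)
for n in("top","side","wrist"):
    p=bot.camera_params(n);print(n,p)
for n in("top","side"):
    im,d=bot.read_camera(n);cv2.imwrite(f"pics/{n}0.png",im)
    import numpy as np
    np.savez(f"{n}0.npz",im=im,d=d)
E
```

```text
pics
{'time': 0.0, 'q': array([-1.18588938e+00,  2.64769216e-01,  1.60537762e+00,  8.90316860e-06,
        1.27370400e+00, -3.68890227e-02]), 'joint_vel': array([-0.00161007,  0.00172168, -0.00106404,  0.00040633,  0.00011313,
        0.00027947]), 'joint_torque': array([ 1.68767765e-03, -5.15098035e+01, -3.67319119e+01,  1.29588070e-04,
        1.27721616e-02,  1.58775819e-07]), 'tool_pos': array([ 0.27607662, -0.61515509,  0.22994925]), 'tcp_rot': array([-3.06980997e+00, -6.57185030e-01,  6.00534244e-04]), 'wrist_force': array([ 0.16294813,  0.30930219, -0.35843629]), 'torque': array([-0.00153718,  0.01786268,  0.01011271]), 'width': 1.0024371949341149}
top {'fov_y': 54.78069974699952, 'cx': 325.510320746141, 'cy': 205.1302299168367, 'xyz': array([0.39151865, 0.04729356, 1.0529666 ]), 'rotation': array([ 0.1725223 , -0.15109341, -1.41688665])}
side {'fov_y': 52.939819281780196, 'cx': 312.746151466064, 'cy': 190.05395778485902, 'xyz': array([0.17763944, 0.70125483, 0.58015587]), 'rotation': array([ 0.38836476, -1.23464061, -2.25554636])}
wrist {'fov_y': 61.71168573166305, 'cx': 325.944627268564, 'cy': 203.1823532621444, 'T_tool_cam': array([[-1.62950345e-04,  9.54292570e-01,  2.98873994e-01,
         7.62011895e-02],
       [ 9.99999936e-01,  6.05942162e-05,  3.51739284e-04,
        -4.27709810e-04],
       [ 3.17552150e-04,  2.98874032e-01, -9.54292519e-01,
        -1.42973315e-01],
       [ 0.00000000e+00,  0.00000000e+00,  0.00000000e+00,
         1.00000000e+00]])}
```

View pics/top0.png

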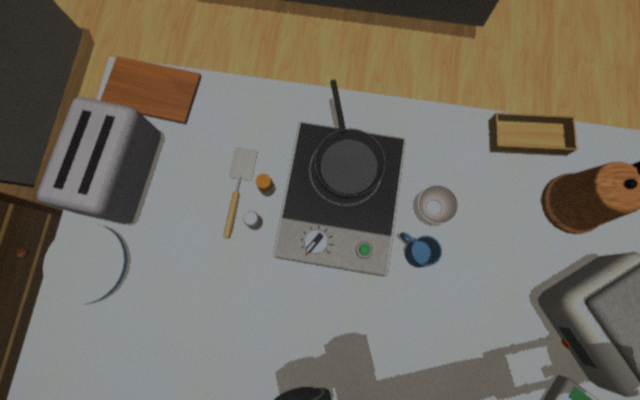

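View pics/side0.png

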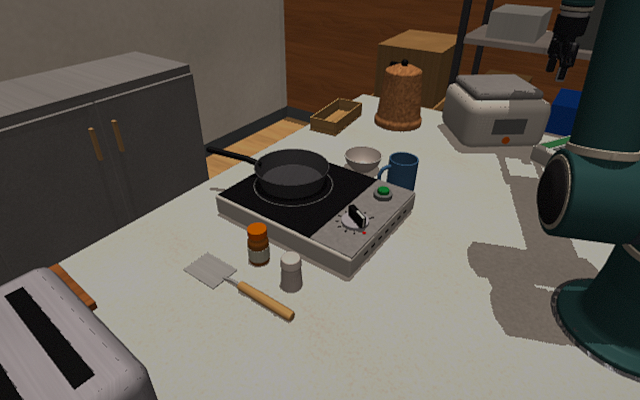

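The top view shows the hob at about x 275–404, y 124–274 px, with the knob near (317,241) and the green button at (364,249). The side view shows the bar and the marks.

```bash
cat > h.py <<'E'
import numpy as np, cv2
from scipy.spatial.transform import Rotation as R
from workcell import bot
def cam(n,s=None):
    p=bot.camera_params(n); f=200/np.tan(np.radians(p['fov_y']/2))
    if n=='wrist':
        Tt=np.eye(4);Tt[:3,:3]=R.from_rotvec(s['tcp_rot']).as_matrix();Tt[:3,3]=s['tool_pos']
        T=Tt@p['T_tool_cam']; M,t=T[:3,:3],T[:3,3]
    else: M,t=R.from_rotvec(p['rotation']).as_matrix(),p['xyz']
    return f,p['cx'],p['cy'],M,t
def ray(c,uv,z):
    f,cx,cy,M,t=c; d=M@np.array([(uv[0]-cx)/f,-(uv[1]-cy)/f,-1]); return t+d*(z-t[2])/d[2]
def proj(c,P):
    f,cx,cy,M,t=c; q=M.T@(np.asarray(P)-t); return np.array([cx+f*q[0]/-q[2],cy-f*q[1]/-q[2]])
def pt(c,uv,dep):
    f,cx,cy,M,t=c; return t+M@(np.array([(uv[0]-cx)/f,-(uv[1]-cy)/f,-1])*dep)
E
python3 - <<'E'
from h import *
for n,(x0,y0,x1,y1) in (("top",(265,115,415,285)),("side",(200,120,430,290))):
    z=np.load(n+"0.npz");im=z['im'];c=cam(n)
    hsv=cv2.cvtColor(im,cv2.COLOR_BGR2HSV)
    g=cv2.inRange(hsv,(50,100,50),(85,255,255));g[:y0]=0;g[y1:]=0;g[:,:x0]=0;g[:,x1:]=0
    m=cv2.moments(g,True);u=(m['m10']/m['m00'],m['m01']/m['m00'])
    d=z['d'][int(u[1]),int(u[0])]
    print(n,"green",u,m['m00'],pt(c,u,d),[ray(c,u,h) for h in(.07,.08)])
    r=cv2.inRange(hsv,(0,120,60),(8,255,255))|cv2.inRange(hsv,(172,120,60),(180,255,255));
    k,l,st,ce=cv2.connectedComponentsWithStats(r)
    for i in range(1,k):
        if x0<ce[i][0]<x1 and y0<ce[i][1]<y1: print("red",st[i],ce[i],ray(c,ce[i],.06))
    cv2.imwrite(f"pics/{n}0z.png",cv2.resize(im[y0:y1,x0:x1],None,fx=3.4,fy=3.4,interpolation=cv2.INTER_CUBIC))
    if n=='top':
        cs={'fl':(299,124),'fr':(404.5,138),'nl':(275,258),'nr':(388,275)}
        for a,b in cs.items(): print(a,ray(c,b,.06))
        for uv in((340,230),(295,245)): print(uv,pt(c,uv,z['d'][uv[1],uv[0]]))
E
```

```text
top green (364.38461538461536, 249.12820512820514) 78.0 [ 0.49976584 -0.0370148   0.0810459 ] [array([ 0.50099607, -0.03797296,  0.07      ]), array([ 0.49988232, -0.03710552,  0.08      ])]
red [306 253   1   2   2] [306.  253.5] [0.46892087 0.10769266 0.06      ]
fl [0.81680563 0.18287403 0.06      ]
fr [ 0.81912627 -0.10886971  0.06      ]
nl [0.44591469 0.18421895 0.06      ]
nr [ 0.44603471 -0.10630984  0.06      ]
(340, 230) [0.54233775 0.02998618 0.05726917]
(295, 245) [0.48669274 0.13955612 0.05538378]
side green (383.1186440677966, 189.3728813559322) 59.0 [ 0.49713337 -0.0351474   0.07874956] [array([ 0.50270855, -0.04799765,  0.07      ]), array([ 0.4963366 , -0.03331091,  0.08      ])]
red [247 231   1   1   1] [247. 231.] [0.66464674 0.24584044 0.06      ]
red [362 231   4   3   8] [363.625 232.25 ] [0.46648567 0.10890327 0.06      ]
red [248 233   1   1   1] [248. 233.] [0.65844858 0.24947327 0.06      ]
red [249 237   1   1   1] [249. 237.] [0.64794157 0.25777546 0.06      ]
```

View pics/top0z.png

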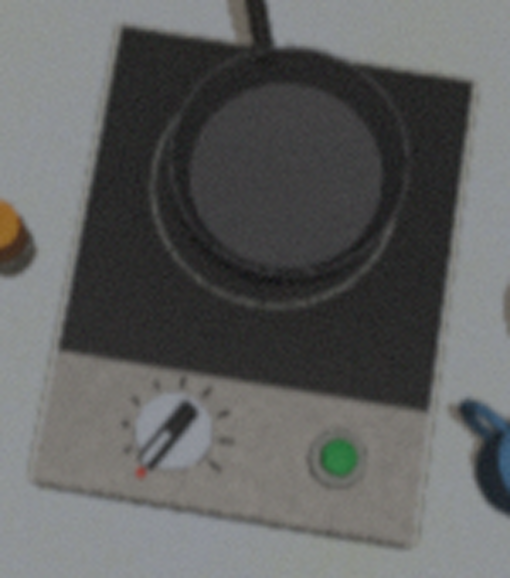

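View pics/side0z.png

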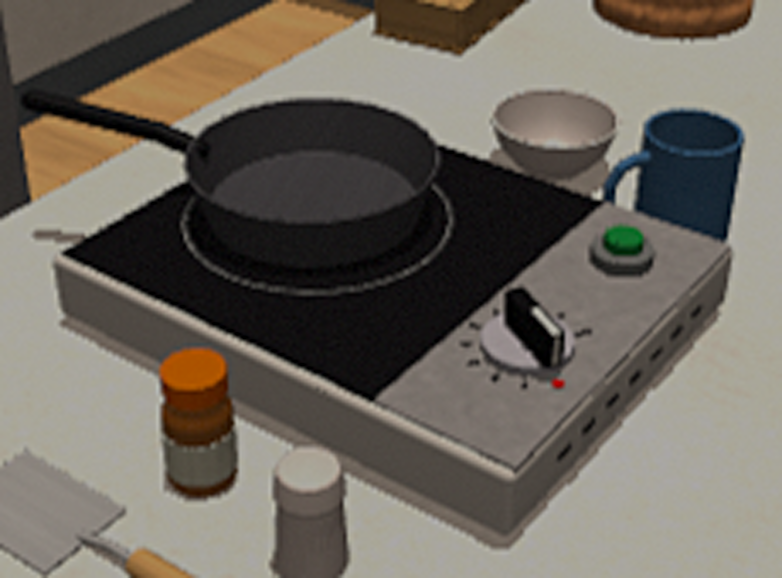

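The top view puts the knob axis near (0.500, 0.088), from the red dot and the green button. The pointer's white line lies at the red dot, so the dial is at off. I'll move in for a wrist view with the fingers shut.

Request:
arm_command --targets "28.7 -28.8 0 0 0 -7 0; 57.4 -57.6 0 0 0 -14 0; 86 -86 0 0 0 -21 0; 115 -115 0 0 0 -28 0; 143 -144 0 0 0 -35 0; 172 -173 0 0 0 -42 0; 201 -202 0 0 0 -49 0; 230 -230 0 0 0 -56 0; 258 -259 0 0 0 -63 0; 287 -288 0 0 0 -70 0" --newtons 20

```text
time: 0.93
tool_pos: [0.4201, -0.2336, 0.2309]
tcp_rot: [-2.132, -2.306, 0.0]
wrist_force: [1.1, 0.2, 1.4]
width: -0.003
```

```bash
cat >> h.py <<'E'
def delta(s,P,yaw):
    "shift mm in tool axes and turn to reach tool-down pose at P with tool-x at world yaw"
    Rt=R.from_rotvec(s['tcp_rot']); Rg=R.from_matrix(np.array([[np.cos(yaw),np.sin(yaw),0],[np.sin(yaw),-np.cos(yaw),0],[0,0,-1]]))
    return Rt.inv().apply(np.asarray(P)-s['tool_pos'])*1e3,(Rt.inv()*Rg).as_rotvec(degrees=True)
E
python3 -c "
from h import *
s=bot.read_state();print(s['time'],s['tool_pos'],s['q'],s['width']);print(delta(s,(.535,.068,.19),np.radians(150)))"
```

```text
0.9333 [ 0.42014186 -0.23357618  0.2309254 ] [-5.59225820e-01 -1.09423363e-01  2.00520689e+00  1.00250595e-05
  1.24622015e+00 -6.37560874e-01] -0.002885114237865273
(array([291.65324974, 138.11810275,  40.95414443]), array([-1.01186065e-02, -2.23162881e-02, -5.55119145e+01]))
```

Request:
arm_command --targets "29 14 4 0 0 -5.5 0; 58 28 8 0 0 -11 0; 87 41 12 0 0 -16.5 0; 117 55 16 0 0 -22 0; 146 69 20 0 0 -28 0; 175 83 25 0 0 -33.5 0; 204 97 29 0 0 -39 0; 233 110 33 0 0 -44.5 0; 262 124 37 0 0 -50 0; 292 138 41 0 0 -55.5 0"

```text
time: 1.77
tool_pos: [0.5366, 0.0672, 0.1897]
tcp_rot: [-0.814, -3.034, 0.001]
wrist_force: [0.6, 0.5, -0.2]
width: -0.0
```

```bash
cat > look.py <<'E'
from h import *
import sys
s=bot.read_state();im,d=bot.read_camera("wrist");n=sys.argv[1]
cv2.imwrite(f"pics/{n}.png",im);np.savez(n+".npz",im=im,d=d,tool_pos=s['tool_pos'],tcp_rot=s['tcp_rot'])
print(s['time'],s['tool_pos'],s['tcp_rot'],s['q'],s['wrist_force'])
E
python3 look.py w1
```

```text
1.7667 [0.53658669 0.06718984 0.18965853] [-8.14316265e-01 -3.03360929e+00  6.12881943e-04] [ 7.86173696e-02  4.16177659e-02  1.93729324e+00 -1.85702978e-04
  1.16336832e+00 -9.67606666e-01] [ 0.5785146   0.45449126 -0.21080237]
```

View pics/w1.png

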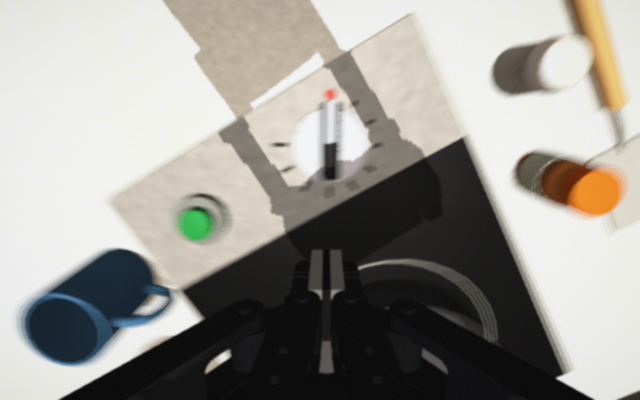

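The wrist view is slightly blurred. It shows the red dot at (331,94), the pointer's white line running straight to it (dial at off), the disc near (330,147), the green button at (196,224), and shut fingertips about 36 px (17 mm) wide. I'll measure from a settled frame.

```bash
python3 look.py w2
python3 - <<'E'
from h import *
z=np.load("w2.npz");im=z['im'];s=dict(tool_pos=z['tool_pos'],tcp_rot=z['tcp_rot']);c=cam('wrist',s)
hsv=cv2.cvtColor(im,cv2.COLOR_BGR2HSV)
def blobs(m,name,h,amin):
    k,l,st,ce=cv2.connectedComponentsWithStats(m)
    for i in range(1,k):
        if st[i][4]>=amin:
            v=z['d'][int(ce[i][1]),int(ce[i][0])]
            print(name,st[i],ce[i].round(1),ray(c,ce[i],h).round(4),'dep',pt(c,ce[i],v).round(4))
blobs(cv2.inRange(hsv,(50,100,50),(85,255,255)),'green',.08,50)
r=cv2.inRange(hsv,(0,120,60),(8,255,255))|cv2.inRange(hsv,(172,120,60),(180,255,255))
blobs(r,'red',.06,15)
# glass/strip boundary & ctrl surface depth
for uv in((250,180),(380,90),(300,150),(356,150)): print(uv,pt(c,uv,z['d'][uv[1],uv[0]]))
cv2.imwrite("pics/w2z.png",cv2.resize(im[60:300,180:440],None,fx=2.4,fy=2.4,interpolation=cv2.INTER_CUBIC))
ax=np.array([.5,.088,.06]);print(proj(c,ax))
for i in range(0,10):
    a=np.radians(150-30*i);print(i,proj(c,ax+.041*np.array([np.cos(a),np.sin(a),0])).round(1),end=' ')
E
```

```text
1.8167 [0.5381679  0.07220189 0.18897031] [-0.8051435  -3.03591573 -0.00681647] [ 0.08471773  0.04532131  1.93476327  0.00472008  1.16072542 -0.969482  ] [ 1.55527988  3.99496803 -0.12082688]
green [166 208  36  33 933] [183. 224.] [ 0.4983 -0.0364  0.08  ] dep [ 0.4979 -0.0343  0.0837]
red [315  92  10  10  76] [319.5  96.6] [0.4679 0.1073 0.06  ] dep [0.4679 0.1073 0.0612]
(250, 180) [0.49649187 0.02394634 0.05995095]
(380, 90) [0.48679671 0.15019196 0.06027057]
(300, 150) [0.49489576 0.0742722  0.0699218 ]
(356, 150) [0.51687245 0.11228208 0.06838775]
[318.69712467 145.27242611]
0 [318.6  91.8] 1 [345.   99.4] 2 [363.6 119.4] 3 [369.4 145.5] 4 [361.7 170.4] 5 [343.2 188. ] 6 [318.8 194.2] 7 [294.3 187.8] 8 [275.7 170.1] 9 [267.9 145. ]
```

View pics/w2z.png

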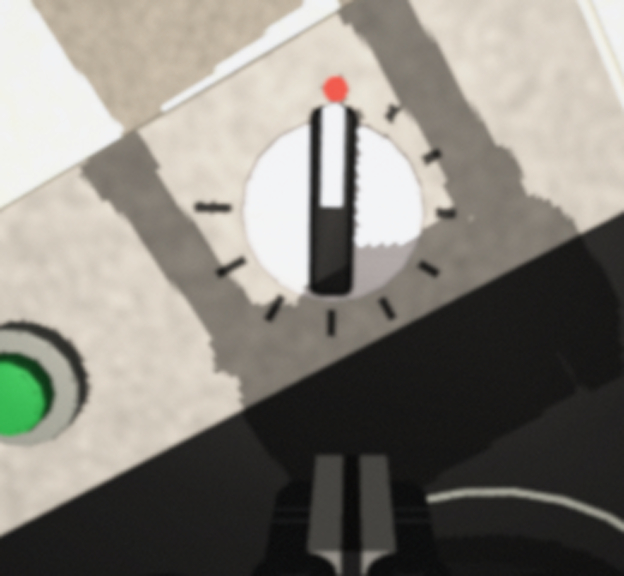

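The settled frame confirms the dial at off, with the bar in line with the red dot and the nine strokes around it. The arm was still settling though, so I'll take one more frame and fix the axis from the marks.

```bash
python3 look.py w3;python3 look.py w4
python3 - <<'E'
from h import *
for f in("w3","w4"):
    z=np.load(f+".npz");im=z['im'];s=dict(tool_pos=z['tool_pos'],tcp_rot=z['tcp_rot']);c=cam('wrist',s)
    hsv=cv2.cvtColor(im,cv2.COLOR_BGR2HSV)
    g=cv2.inRange(hsv,(50,100,50),(85,255,255));m=cv2.moments(g,True);ug=(m['m10']/m['m00'],m['m01']/m['m00'])
    r=cv2.inRange(hsv,(0,120,60),(8,255,255))|cv2.inRange(hsv,(172,120,60),(180,255,255));r[130:]=0
    m=cv2.moments(r,True);ur=(m['m10']/m['m00'],m['m01']/m['m00'])
    print(f,'green',ray(c,ug,.08),'red',ray(c,ur,.06))
    gy=cv2.cvtColor(im,cv2.COLOR_BGR2GRAY)
    # unwarp control surface to world grid (0.25 mm/px) by ray plane homography
    x0,y0=.44,.03
    W=np.float32([[.44,.03],[.56,.03],[.56,.15],[.44,.15]])
    src=np.float32([proj(c,(*w,.06)) for w in W])
    dst=np.float32([[(.15-w[1])*4000,(.56-w[0])*4000] for w in W])
    o=cv2.warpPerspective(im,cv2.getPerspectiveTransform(src,dst),(480,480));cv2.imwrite(f"pics/{f}u.png",o)
E
```

```text
1.8667 [0.53708843 0.06951438 0.1891327 ] [-8.12405606e-01 -3.03315273e+00 -1.85069024e-03] [ 8.16753808e-02  4.37582304e-02  1.93607683e+00  1.76871078e-03
  1.16279775e+00 -9.66424875e-01] [-0.43495337  0.46528423 -0.08688794]
1.9167 [0.53644799 0.06753352 0.18928869] [-8.16669404e-01 -3.03177535e+00  8.51603802e-04] [ 7.91129907e-02  4.25013100e-02  1.93708652e+00  8.31156848e-05
  1.16383545e+00 -9.65467161e-01] [-0.63872169  0.25650752  0.67908203]
w3 green [ 0.49833283 -0.03664404  0.08      ] red [0.46793525 0.10710345 0.06      ]
w4 green [ 0.49847626 -0.03650342  0.08      ] red [0.46791182 0.10726575 0.06      ]
```

View pics/w4u.png

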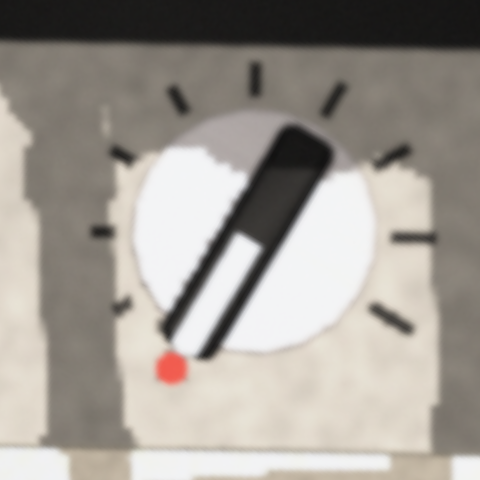

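The rectified view (4 px/mm, x up) shows the L2 and L8 inner ends at (112,232) and (392,238) and the L5 inner end at (255,96). That puts the axis at (252,235.5) px, or A = (0.501, 0.087), with the hob turned about −1.2°. The mark radius comes out at 35 mm and the button is 125 mm away, both as given.

```bash
cat >> h.py <<'E'
A=np.array([.501,.087])
def pose(deg,d,r=.024,z=.077):
    b=np.radians(deg);P=A+r*np.array([np.cos(b),np.sin(b)])-d*np.array([np.sin(b),-np.cos(b)])
    return (*P,z),b
E
python3 -c "
from h import *
s=bot.read_state();np.set_printoptions(suppress=True,precision=2)
for zz in(.15,.077):
  P,b=pose(149,.028,z=zz);print(P,*delta(s,P,b))"
```

```text
(np.float64(0.4660069186856678), np.float64(0.07536022937818215), 0.15) [ 65.15 -27.47  39.63] [-0.08 -0.07  0.74]
(np.float64(0.4660069186856678), np.float64(0.07536022937818215), 0.077) [ 65.06 -27.36 112.63] [-0.08 -0.07  0.74]
```

Request:
arm_command --targets "33 -14 10 0 0 0.7 0; 65 -27 20 0 0 0.7 0; 65 -27 50 0 0 0.7 0; 65 -27 80 0 0 0.7 0; 65 -27 100 0 0 0.7 0; 65 -27 112 0 0 0.7 0; 65 -27 112 0 0 0.7 0; 65 -27 112 0 0 0.7 0"

```text
time: 2.63
tool_pos: [0.466, 0.074, 0.0778]
tcp_rot: [-0.843, -3.025, 0.002]
wrist_force: [0.1, -0.0, 0.2]
width: -0.003
```

```bash
python3 look.py w5; python3 -c "
from h import *
im,d=bot.read_camera('side');cv2.imwrite('pics/s5.png',cv2.resize(im[110:270,300:440],None,fx=3.6,fy=3.6,interpolation=cv2.INTER_CUBIC))
s=bot.read_state();np.set_printoptions(suppress=True,precision=2)
P,b=pose(149,.016);print(s['tool_pos'],P,*delta(s,P,b))"
```

```text
2.6333 [0.4660296  0.07402434 0.07784828] [-8.43151726e-01 -3.02460744e+00  1.51913082e-03] [ 1.04943714e-01  3.43759138e-02  2.17354443e+00 -3.57513498e-04
  9.35574851e-01 -9.21915784e-01] [ 0.11279677 -0.02912571  0.20057526]
[0.47 0.07 0.08] (np.float64(0.47218737558458845), np.float64(0.0856462369866075), 0.077) [ 2.06 11.68  2.52] [ 0.06  0.1  -0.11]
```

View pics/w5.png

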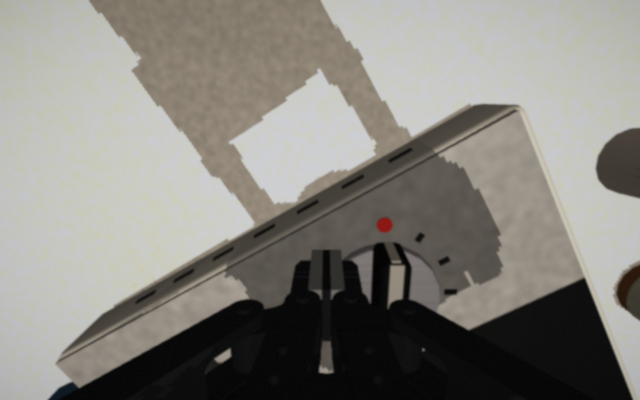

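View pics/s5.png

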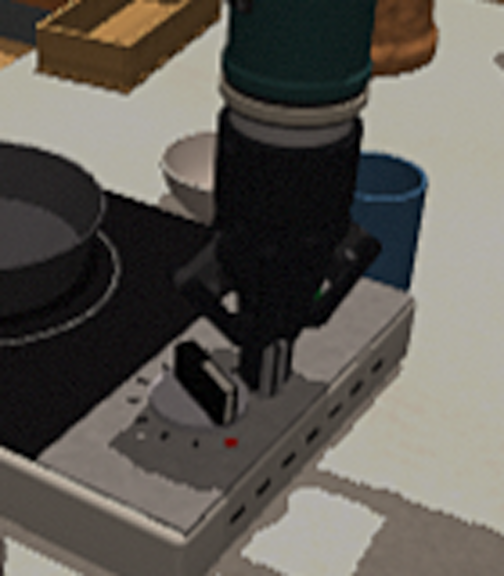

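Wrist view: the fingertips (326,255) stand beside the bar on its counter-clockwise side, with the pointer at (395,245) by the red dot. The side view agrees. Next I close up to the bar.

Request:
arm_command --targets "1 4 1 0 0 0 0; 2 8 2 0 0 0 0; 2 10 2 0 0 0 0; 2 10 2 0 0 0 0; 2 10 2 0 0 0 0"

```text
time: 3.15
tool_pos: [0.4708, 0.0852, 0.0766]
tcp_rot: [0.839, 3.027, 0.0]
wrist_force: [-0.5, -1.2, 1.1]
width: -0.002
```

```bash
cat > st.py <<'E'
from h import *
import sys
np.set_printoptions(suppress=True,precision=4)
s=bot.read_state();Rt=R.from_rotvec(s['tcp_rot']);x=Rt.apply([1,0,0])
yaw=np.degrees(np.arctan2(x[1],x[0]));a=Rt.inv().apply(np.array([*A,.077])-s['tool_pos'])*1e3
print(s['time'],s['tool_pos'],'yaw',yaw,'pivot in tool mm',a,'F',s['wrist_force'],'Ftool',Rt.inv().apply(s['wrist_force']),s['q'][5])
# rows for rotating about pivot in 6deg steps
for k in range(1,7):
    f=np.radians(5*k);c=a[:2];M=np.array([[np.cos(f),-np.sin(f)],[np.sin(f),np.cos(f)]]);print(5*k,(c-M@c).round(1))
E
python3 st.py
```

```text
3.15 [0.4708 0.0852 0.0766] yaw 149.00388048822506 pivot in tool mm [-24.9631  17.1389  -0.3895] F [-0.4504 -1.2371  1.0961] Ftool [-0.2516 -1.2919 -1.0966] -0.9029585499830747
5 [1.4 2.2]
10 [2.6 4.6]
15 [3.6 7. ]
20 [4.4 9.6]
25 [ 4.9 12.2]
30 [ 5.2 14.8]
```

There is light contact at 1.3 N. Now click 1: about 22° round the dial axis.

Request:
arm_command --targets "1.4 2.2 0 0 0 5 0; 2.6 4.6 0 0 0 10 0; 3.6 7 0 0 0 15 0; 4.4 9.6 0 0 0 20 0; 4.7 10.8 0 0 0 22 0; 4.7 10.8 0 0 0 22 0; 4.7 10.8 0 0 0 22 0"

```text
time: 3.73
tool_pos: [0.472, 0.0967, 0.0762]
tcp_rot: [-1.4, -2.812, -0.0]
wrist_force: [-0.7, 0.3, 0.3]
width: -0.001
```

```bash
python3 st.py; python3 look.py w6
```

```text
3.7333 [0.472  0.0967 0.0762] yaw 127.05183017623214 pivot in tool mm [-25.2018  17.3627  -0.7585] F [-0.6925  0.2958  0.3224] Ftool [ 0.6533 -0.3744 -0.3224] -0.4965945735397279
5 [1.4 2.3]
10 [2.6 4.6]
15 [3.6 7.1]
20 [4.4 9.7]
25 [ 5.  12.3]
30 [ 5.3 14.9]
3.7333 [0.47195798 0.09665171 0.07624197] [-1.40048386e+00 -2.81212059e+00 -2.28092534e-04] [ 1.50185735e-01  5.40666632e-02  2.15640957e+00  1.74020780e-04
  9.31062561e-01 -4.96594574e-01] [-0.69249246  0.29575868  0.32243578]
```

View pics/w6.png

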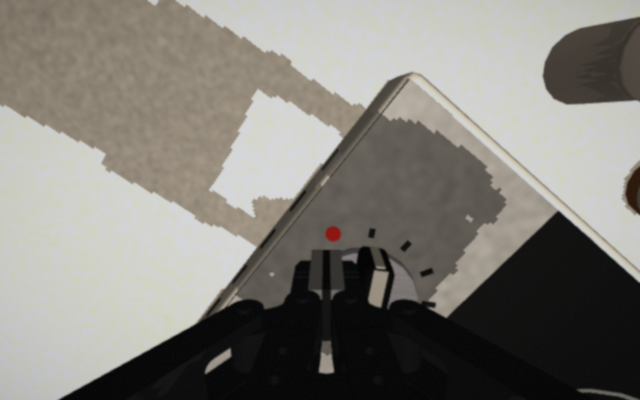

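The bar has snapped ahead of the finger and points at stroke 1 (372,233). Click 2: 30°.

Request:
arm_command --targets "1.4 2.3 0 0 0 5 0; 2.6 4.6 0 0 0 10 0; 3.6 7.1 0 0 0 15 0; 4.4 9.7 0 0 0 20 0; 5 12.3 0 0 0 25 0; 5.3 14.9 0 0 0 30 0; 5.3 14.9 0 0 0 30 0; 5.3 14.9 0 0 0 30 0"

```text
time: 4.45
tool_pos: [0.4806, 0.1097, 0.0762]
tcp_rot: [-2.079, -2.355, 0.0]
wrist_force: [-0.1, 0.8, -0.5]
width: -0.002
```

```bash
python3 st.py; python3 look.py w7
```

```text
4.45 [0.4806 0.1097 0.0762] yaw 97.14323235260589 pivot in tool mm [-25.0433  17.384   -0.7761] F [-0.136   0.7803 -0.5009] Ftool [ 0.7912 -0.0379  0.5009] 0.049081123964004054
5 [1.4 2.2]
10 [2.6 4.6]
15 [3.6 7.1]
20 [4.4 9.6]
25 [ 5.  12.2]
30 [ 5.3 14.9]
4.45 [0.48063671 0.10968724 0.07622668] [-2.07867692e+00 -2.35544284e+00  3.58529123e-05] [1.73798424e-01 7.51901300e-02 2.13378021e+00 7.44902637e-05
 9.32699312e-01 4.90811240e-02] [-0.1359919   0.7803282  -0.50086619]
```

View pics/w7.png

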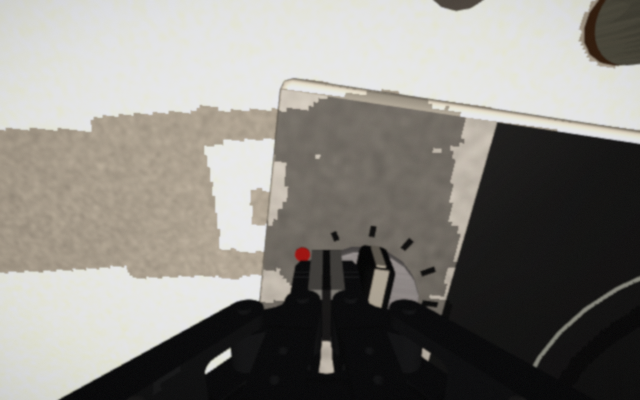

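The bar is at stroke 2 (373,231), with stroke 1 at (335,236) behind it. Click 3.

Request:
arm_command --targets "1.4 2.2 0 0 0 5 0; 2.6 4.6 0 0 0 10 0; 3.6 7.1 0 0 0 15 0; 4.4 9.6 0 0 0 20 0; 5 12.2 0 0 0 25 0; 5.3 14.9 0 0 0 30 0; 5.3 14.9 0 0 0 30 0; 5.3 14.9 0 0 0 30 0"

```text
time: 5.17
tool_pos: [0.4947, 0.1166, 0.0762]
tcp_rot: [-2.617, -1.738, 0.0]
wrist_force: [-0.1, 0.0, 0.1]
width: 0.0
```

```bash
python3 st.py; python3 look.py w8
```

```text
5.1667 [0.4947 0.1166 0.0762] yaw 67.1736983478136 pivot in tool mm [-24.8677  17.3317  -0.7836] F [-0.0622  0.0388  0.0774] Ftool [ 0.0116 -0.0724 -0.0774] 0.5808736830212647
5 [1.4 2.2]
10 [2.6 4.6]
15 [3.6 7. ]
20 [4.4 9.6]
25 [ 5.  12.1]
30 [ 5.3 14.8]
5.1667 [0.49467259 0.11664383 0.07621828] [-2.61699058e+00 -1.73785869e+00  2.55465076e-04] [1.82520055e-01 1.03345865e-01 2.10281485e+00 6.82486962e-05
 9.35632259e-01 5.80873683e-01] [-0.0622312   0.03878051  0.07741459]
```

View pics/w8.png

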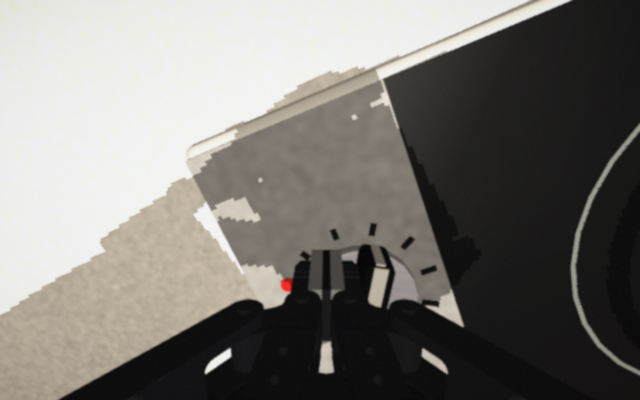

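The bar is at stroke 3 (373,229), with strokes 1 and 2 behind it. Click 4.

Request:
arm_command --targets "1.4 2.2 0 0 0 5 0; 2.6 4.6 0 0 0 10 0; 3.6 7 0 0 0 15 0; 4.4 9.6 0 0 0 20 0; 5 12.1 0 0 0 25 0; 5.3 14.8 0 0 0 30 0; 5.3 14.8 0 0 0 30 0; 5.3 14.8 0 0 0 30 0"

```text
time: 5.88
tool_pos: [0.5102, 0.1159, 0.0762]
tcp_rot: [-2.977, -1.002, 0.0]
wrist_force: [-0.1, 0.7, 1.6]
width: -0.003
```

```bash
python3 st.py; python3 look.py w9
```

```text
5.8833 [0.5102 0.1159 0.0762] yaw 37.18632095758834 pivot in tool mm [-24.8128  17.4153  -0.7645] F [-0.0734  0.6518  1.5914] Ftool [ 0.3352 -0.5643 -1.5912] 1.097120141961067
5 [1.4 2.2]
10 [2.6 4.6]
15 [3.7 7. ]
20 [4.5 9.5]
25 [ 5.  12.1]
30 [ 5.4 14.7]
5.8833 [0.5102415  0.11587159 0.07623789] [-2.97734350e+00 -1.00159109e+00  4.20554103e-04] [1.75530900e-01 1.30547151e-01 2.07200303e+00 3.10577361e-04
 9.39350885e-01 1.09712014e+00] [-0.07344156  0.65183383  1.59137917]
```

View pics/w9.png

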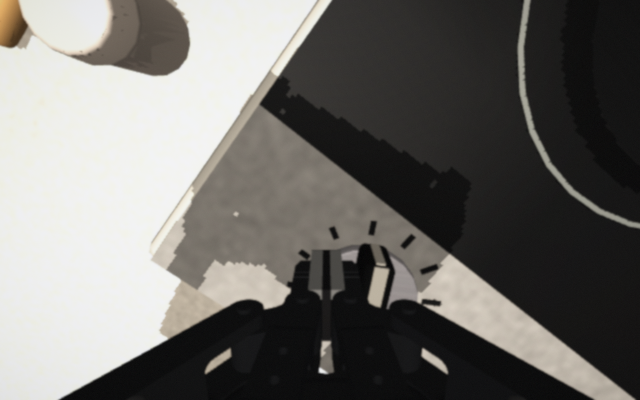

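Stroke 4 (373,227). The glass edge lies 30° beyond it, as it should. Click 5.

Request:
arm_command --targets "1.4 2.2 0 0 0 5 0; 2.6 4.6 0 0 0 10 0; 3.7 7 0 0 0 15 0; 4.5 9.5 0 0 0 20 0; 5 12.1 0 0 0 25 0; 5.4 14.7 0 0 0 30 0; 5.4 14.7 0 0 0 30 0; 5.4 14.7 0 0 0 30 0"

```text
time: 6.6
tool_pos: [0.5235, 0.1075, 0.0763]
tcp_rot: [-3.135, -0.197, -0.0]
wrist_force: [0.1, 2.2, 0.0]
width: 0.002
```

Request:
arm_command --targets "0 -5 0 0 0 0 0; 0 -10 0 0 0 0 0; 0 -12 -20 0 0 0 0; -10 -12 -50 0 0 0 0; -20 -12 -85 0 0 0 0; -30 -12 -110 0 0 0 0; -30 -12 -110 0 0 0 0; -30 -12 -110 0 0 0 0; -30 -12 -110 0 0 0 0"

```text
time: 7.35
tool_pos: [0.4921, 0.1158, 0.1859]
tcp_rot: [3.136, 0.193, 0.0]
wrist_force: [-0.5, 0.4, -0.4]
width: 0.002
```

```bash
python3 st.py|head -1; python3 look.py w10;  python3 - <<'E'
from h import *
z=np.load("w10.npz");im=z['im'];s=dict(tool_pos=z['tool_pos'],tcp_rot=z['tcp_rot']);c=cam('wrist',s)
hsv=cv2.cvtColor(im,cv2.COLOR_BGR2HSV)
g=cv2.inRange(hsv,(50,100,50),(85,255,255));m=cv2.moments(g,True);ug=(m['m10']/m['m00'],m['m01']/m['m00'])
print('green',m['m00'],ug,ray(c,ug,.08))
W=np.float32([[.44,.03],[.56,.03],[.56,.15],[.44,.15]])
src=np.float32([proj(c,(*w,.06)) for w in W])
dst=np.float32([[(.15-w[1])*4000,(.56-w[0])*4000] for w in W])
o=cv2.warpPerspective(im,cv2.getPerspectiveTransform(src,dst),(480,480));cv2.imwrite("pics/w10u.png",o)
np.set_printoptions(suppress=True,precision=2)
s=bot.read_state()
for zz in(.13,.09,.078,.07):print(zz,*delta(s,(.4985,-.0375,zz),np.radians(7)))
E
```

```text
7.35 [0.4921 0.1158 0.1859] yaw 7.037405559951001 pivot in tool mm [  5.2582  29.6714 108.9144] F [-0.4788  0.4075 -0.4132] Ftool [-0.4252 -0.4631  0.4132] 1.6299863812052957
7.35 [0.49214068 0.11581795 0.18591021] [3.13553619e+00 1.92804972e-01 6.55462618e-05] [ 1.81954868e-01 -2.42202142e-02  2.01092930e+00 -1.51178140e-04
  1.15485828e+00  1.62998638e+00] [-0.47875178  0.4074528  -0.41323166]
green 911.0 (520.6970362239298, 214.87925356750824) [ 0.49940424 -0.03742332  0.08      ]
0.13 [-11.81 152.83  55.07] [0.01 0.11 0.02]
0.09 [-11.73 152.82  95.07] [0.01 0.11 0.02]
0.078 [-11.71 152.82 107.07] [0.01 0.11 0.02]
0.07 [-11.69 152.82 115.07] [0.01 0.11 0.02]
```

View pics/w10.png

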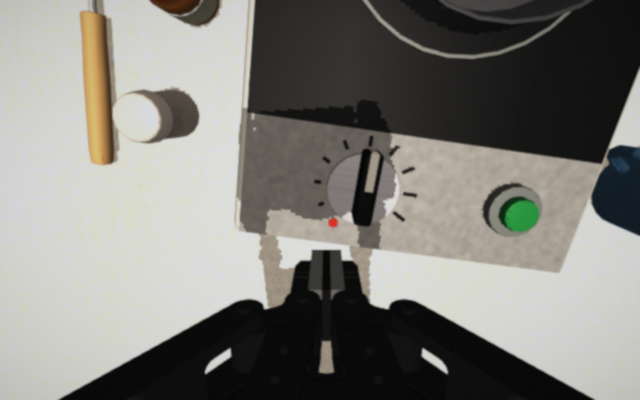

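View pics/w10u.png

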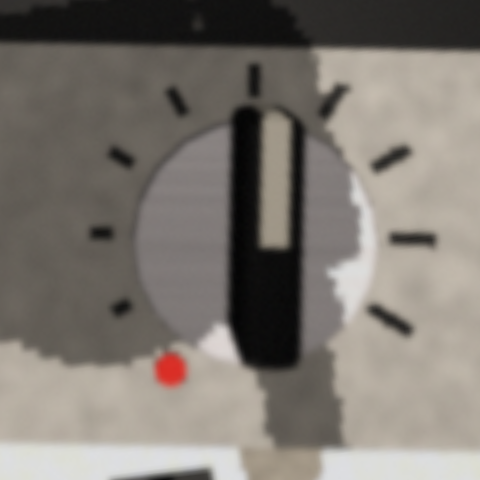

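The bar points at the stroke along the hob's x, with the white line up and strokes 1–4 to its left, so the dial rests at level 5. The button is at about (0.499, −0.0375). Moving above it.

Request:
arm_command --targets "-3 38 0 0 0 0 0; -6 76 0 0 0 0 0; -9 114 0 0 0 0 0; -11 153 0 0 0 0 0; -11 153 30 0 0 0 0; -11 153 60 0 0 0 0; -11 153 80 0 0 0 0; -11 153 92 0 0 0 0; -11 153 92 0 0 0 0; -11 153 92 0 0 0 0"

```text
time: 8.23
tool_pos: [0.4992, -0.0373, 0.093]
tcp_rot: [-3.135, -0.192, 0.005]
wrist_force: [-0.1, -0.2, 0.5]
width: 0.001
```

```bash
python3 st.py|head -1; python3 look.py w11
python3 -c "
from h import *
im,d=bot.read_camera('side');cv2.imwrite('pics/s11.png',cv2.resize(im[110:270,300:440],None,fx=3.6,fy=3.6,interpolation=cv2.INTER_CUBIC))"
```

```text
8.2333 [ 0.4992 -0.0373  0.093 ] yaw 6.991466221282488 pivot in tool mm [  16.9833 -123.1925   16.0388] F [-0.0524 -0.1552  0.5148] Ftool [-0.0724  0.1473 -0.5147] 1.3243787794037791
8.2333 [ 0.49918724 -0.0373493   0.0930011 ] [-3.13520937 -0.19152156  0.00478519] [-1.24418894e-01  6.88728974e-02  2.10413442e+00 -4.31157918e-05
  9.71678663e-01  1.32437878e+00] [-0.05240026 -0.1551663   0.51481394]
```

View pics/w11.png

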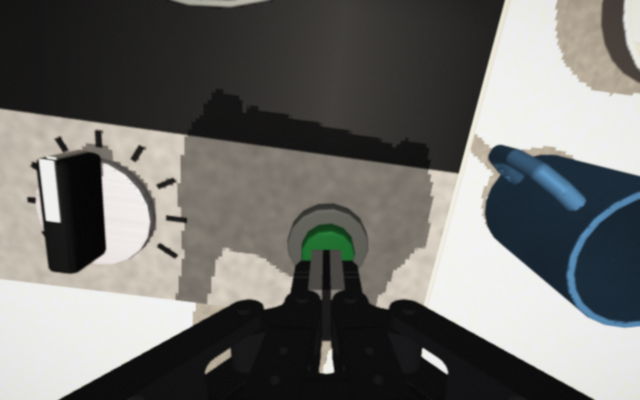

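View pics/s11.png

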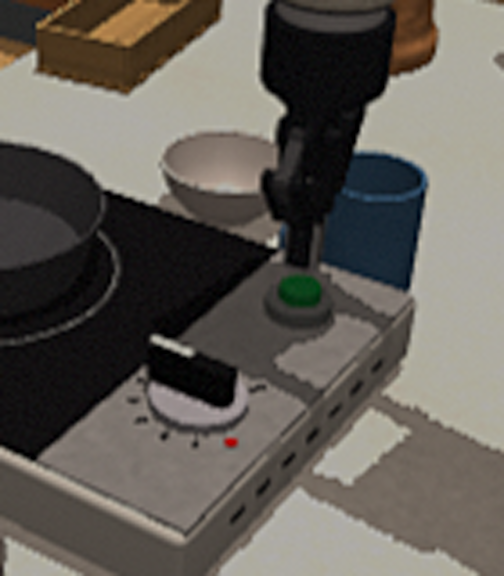

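The fingertip is centred over the button in the wrist view, with green around it at (328,245), and is above it in the side view. Now I press in small steps.

Request:
arm_command --targets "0 0 5 0 0 0 0; 0 0 9 0 0 0 0; 0 0 11 0 0 0 0; 0 0 13 0 0 0 0; 0 0 14 0 0 0 0; 0 0 14 0 0 0 0; 0 0 14 0 0 0 0"

```text
time: 8.92
tool_pos: [0.5002, -0.0375, 0.0806]
tcp_rot: [-3.136, -0.191, -0.001]
wrist_force: [0.1, 1.3, 2.5]
width: 0.001
```

```bash
python3 st.py|head -1
```

```text
8.9167 [ 0.5002 -0.0375  0.0806] yaw 6.964897864204602 pivot in tool mm [  15.8459 -123.5091    3.6035] F [0.061  1.2582 2.457 ] Ftool [ 0.214  -1.2418 -2.4568] 1.3244277624679421
```

Request:
arm_command --targets "0 0 1 0 0 0 0; 0 0 2 0 0 0 0; 0 0 3 0 0 0 0; 0 0 3 0 0 0 0; 0 0 3 0 0 0 0"

```text
time: 9.33
tool_pos: [0.5002, -0.0375, 0.0774]
tcp_rot: [-3.136, -0.191, -0.0]
wrist_force: [-1.4, 0.9, 3.9]
width: -0.005
```

Request:
arm_command --targets "0 0 1 0 0 0 0; 0 0 2 0 0 0 0; 0 0 2 0 0 0 0; 0 0 2 0 0 0 0"

```text
time: 9.67
tool_pos: [0.5003, -0.0375, 0.076]
tcp_rot: [-3.136, -0.191, -0.001]
wrist_force: [-2.1, 1.3, 8.8]
width: 0.001
```

Request:
arm_command --targets "0 0 1 0 0 0 0; 0 0 2 0 0 0 0; 0 0 2 0 0 0 0; 0 0 2 0 0 0 0"

```text
time: 10.0
tool_pos: [0.5004, -0.0375, 0.0757]
tcp_rot: [-3.136, -0.191, -0.0]
wrist_force: [-7.7, 1.1, 20.9]
width: 0.004
```

Stiff stop: 12 N more gave only 0.3 mm. Before releasing I'll check that this is the button's end stop and not the housing.

```bash
python3 st.py|head -1; python3 look.py w12
python3 -c "
from h import *
im,d=bot.read_camera('side');cv2.imwrite('pics/s12.png',cv2.resize(im[150:220,350:420],None,fx=8,fy=8,interpolation=cv2.INTER_CUBIC))
im=cv2.imread('pics/w12.png');cv2.imwrite('pics/w12z.png',cv2.resize(im[180:300,250:410],None,fx=5,fy=5,interpolation=cv2.INTER_CUBIC))"
```

```text
10.0 [ 0.5004 -0.0375  0.0757] yaw 6.9698351182768885 pivot in tool mm [  15.6921 -123.5413   -1.242 ] F [-7.7095  1.0953 20.9128] Ftool [ -7.519   -2.025  -20.9128] 1.324486815050792
10.0 [ 0.50041522 -0.03753243  0.07574421] [-3.13567376e+00 -1.90957522e-01 -3.59389861e-05] [-1.24579879e-01  9.21047639e-02  2.11633458e+00  1.39525015e-04
  9.33151065e-01  1.32448682e+00] [-7.7095417   1.09526629 20.91276309]
```

View pics/s12.png

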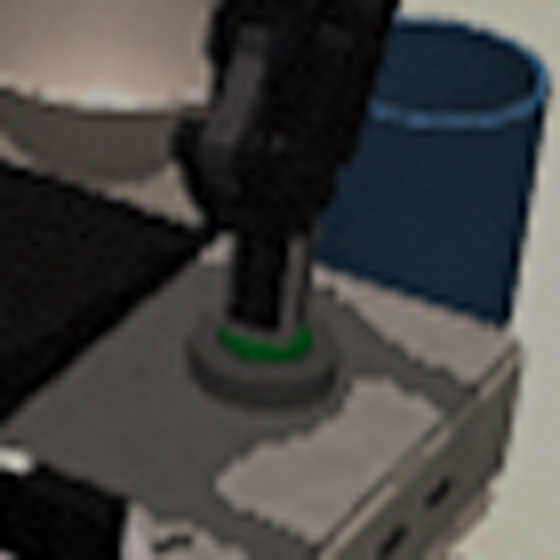

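View pics/w12z.png

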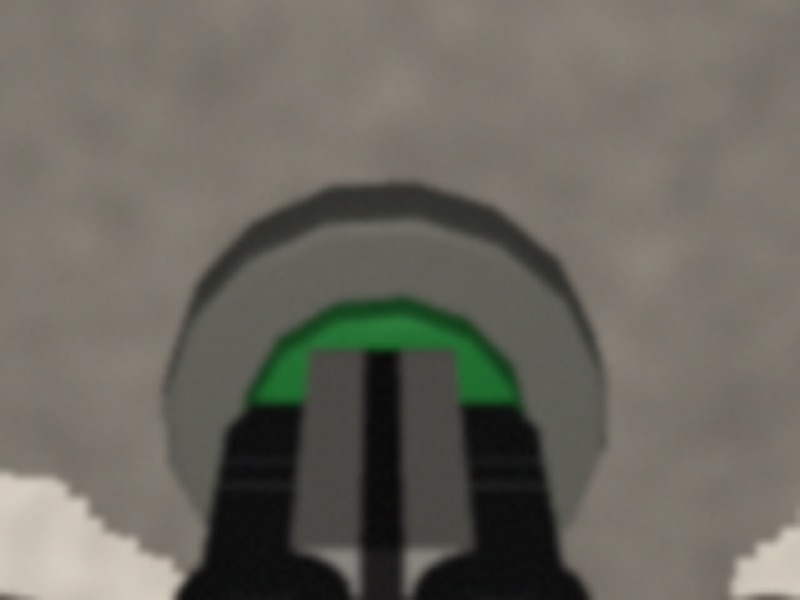

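The green top still stands slightly proud of the housing and the fingertip lies wholly on it. The stop is therefore the button's own end stop: contact at about 81.7 mm, now 75.7 mm, so 6 mm of travel. Releasing.

Request:
arm_command --targets "0 0 -5 0 0 0 0; 0 0 -12 0 0 0 0; 0 0 -30 0 0 0 0; 0 0 -60 0 0 0 0; 0 0 -90 0 0 0 0; -20 -40 -115 0 0 0 0; -40 -75 -125 0 0 0 0; -40 -75 -125 0 0 0 0; -40 -75 -125 0 0 0 0; -40 -75 -125 0 0 0 0"

```text
time: 10.93
tool_pos: [0.4511, 0.0319, 0.1979]
tcp_rot: [3.135, 0.194, 0.0]
wrist_force: [0.3, 0.4, 0.2]
width: 0.001
```

```bash
python3 look.py w13;python3 - <<'E'
from h import *
for n in("top","side"):
    im,d=bot.read_camera(n);z=np.load(n+"0.npz");cv2.imwrite(f"pics/{n}13.png",im)
z=np.load("w13.npz");c=cam('wrist',dict(tool_pos=z['tool_pos'],tcp_rot=z['tcp_rot']))
g=cv2.inRange(cv2.cvtColor(z['im'],cv2.COLOR_BGR2HSV),(50,100,50),(85,255,255));m=cv2.moments(g,True);u=(m['m10']/m['m00'],m['m01']/m['m00'])
print(m['m00'],u,pt(c,u,np.median(z['d'][g>0])))
E
```

```text
10.9333 [0.45105511 0.03190392 0.19786408] [3.13467642e+00 1.93539888e-01 3.86392444e-04] [ 1.62399989e-02 -1.43472970e-01  2.09743184e+00 -1.00822919e-03
  1.18734515e+00  1.46408677e+00] [0.27491656 0.42501385 0.16561238]
947.0 (422.71066525871174, 147.7634635691658) [ 0.49965743 -0.0367413   0.08244752]
```

View pics/w13.png

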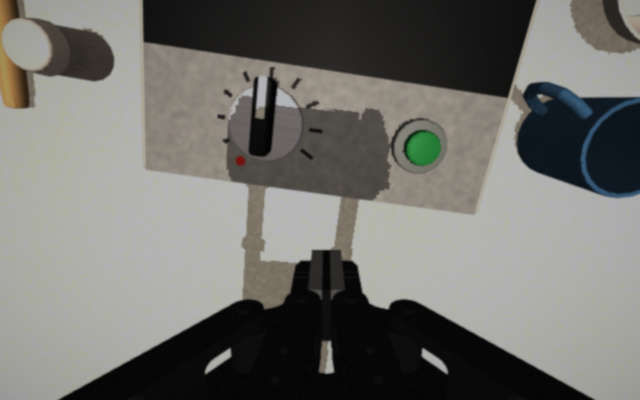

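View pics/top13.png

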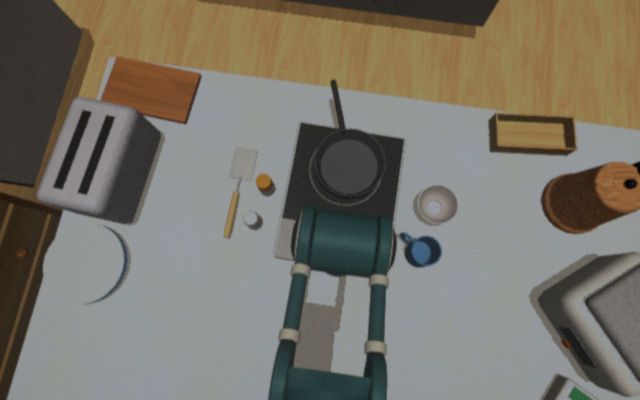

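View pics/side13.png

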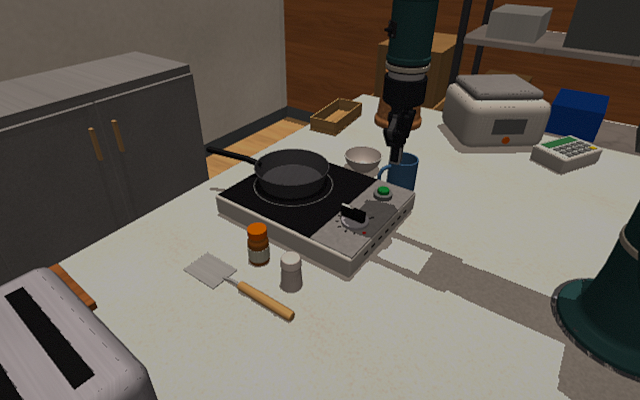

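The button is up again (top at 82 mm) and the other items look unmoved. One last numeric check of the bar's angle.

Run:
```python
from h import *
z=np.load("w13.npz");im=z['im'];c=cam('wrist',dict(tool_pos=z['tool_pos'],tcp_rot=z['tcp_rot']))
W=np.float32([[.44,.03],[.56,.03],[.56,.15],[.44,.15]])
src=np.float32([proj(c,(*w,.094)) for w in W])
dst=np.float32([[(.15-w[1])*4000,(.56-w[0])*4000] for w in W])
o=cv2.warpPerspective(im,cv2.getPerspectiveTransform(src,dst),(480,480));cv2.imwrite("pics/w13u.png",o)
```

```text
(no output)
```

View pics/w13u.png

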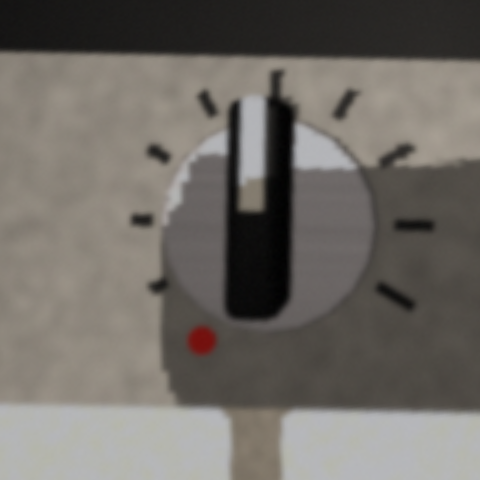

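Rectified at the bar-top height, the white line runs straight up the hob's x (to about 1°) with its end at (253,97), about 34 mm from the axis. That is level 5.

```bash
python3 -c "
from workcell import bot
print(bot.finish_job())"
```

```text
the job is handed in; nothing more can be done
None
```

The hob's selector now rests at level 5, and the start button has been pressed fully down and has come up again. I handed the job in at about 11 s, and no verdict was reported.

- **Selector:** I pushed the side of the bar with the shut fingertips from off, one click at a time. A wrist picture after each of the first four clicks showed the pointer at that stroke. Two pictures taken after backing off, one of them after the button press, show it along the hob's x to about 1°, which is level 5. Force readings at the end of each move were about 2 N or less.
- **Button:** Only after that I pressed it straight down, from about 81.7 mm to a hard stop at 75.7 mm. That is the full 6 mm of travel, within about 1 mm. To confirm the stop I pushed up to 21 N, well over the 5 N needed, with about 8 N of that sideways. After release the top measured about 82 mm, and 84 mm before the press, within the depth noise.
- **Surroundings:** In the final top and side pictures the pan, shaker, spice jar, mug, bowl and spatula look unmoved. I compared these by eye and did not measure them. The arm stands clear, with the tool about 115 mm above the button.
- **Disagreement:** My first rough read of the hob's corners put the selector's axis about 5 mm from where the marks and the button put it. I used the marks, and every contact agreed with them.

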